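Switch off, close and restart the food processor

ROBOT

A 6-joint arm with a two-finger parallel gripper is mounted at the origin on the work surface. World frame = base frame: x ahead of the robot, y to its left, z up, the work surface at z = 0. Lengths are in m, angles in degrees, forces in N, time in s.
With the tool pointing down it reaches from about 0.375 to 0.9 m from the base axis. Payload 3.1 kg.
Tool frame: the origin (TCP) lies on the centre line of the jaws, within the pads' length; the fingertips stand 19 mm ahead of it and the grasp point (between the pads) is the TCP; z points along the fingers, y is the direction in which the jaws open and shut (so a half turn about z gives the same grasp; the last joint's range is limited). The gripper opens to 87 mm and grips with 3 to 60 N. Pads are 19 mm wide; open, the fingers measure 117 mm over their backs; the gripper's body (75 mm by 190 mm) begins 51 mm behind the grasp point.
Start: joints at [-79.097, 30.224, 82.088, -0, 67.689, -10.227], TCP at [0.225, -0.583, 0.242] pointing down, gripper open.
Joint ranges: [-176.69, 176.69], [-43.24, 126.21], [12.49, 139.97], [-82, 262], [0, 151.66], [-163.58, 163.58]. Speed limits (degrees/s): [159.86, 159.86, 180, 180, 180, 180].

INTERFACE

Orientations are given as a 3x3 rotation matrix whose columns are the frame's x, y, z axes.
In Python, from rig import bot gives the robot as it stands.
- The arm moves only by the tool carry_out, never from a script. Its argument "targets" is a list of rows, each a list of 6 numbers: the shift along the tool's x, y, z each as a share of 200 mm, from -1 to 1, then the turn, a rotation vector about the tool's x, y, z each as a share of pi/2 rad, from -1 to 1. In form: [[dx, dy, dz, ax, ay, az], ...]. A call has 1 to 20 rows; each row is the pose to reach, as a shift and turn from the pose measured when the call began, along the tool's axes at that moment; what a row does not reach only later rows make up. A row lasts 1/8 s, in which the tool goes at most 62.5 mm and 10.7 degrees, less where a joint would pass 70% of its speed; a pose out of reach is approached as far as the arm can. A call with a number of a shift or a turn outside -1 to 1 is refused whole. A call with a gripper value outside its range is refused whole. "jaw" is the gripper's target within -1 to 1 (fully open at 1, half-way at 0, shut at -1), set as the call begins (left out, the last holds). The fingers move at their own pace and stop on an object; the grip force is fixed at half the most. Time passes only in rows, so rows that repeat a pose let the fingers close. It gives the time, the measured TCP pose, the force and the opening at its end, in the units of the state.
- bot.read_state(): the state, without advancing time (a new reading comes with each control period).
- bot.capture(name): name is "scene" or "top"; returns the picture (384x512x3 uint8, blue, green, red); there is no depth.
- bot.camera_info(name): a dict with "camera_matrix" (3x3 intrinsics, pixels), "view" (4x4, takes a point from world to camera coordinates). Camera axes: x right, y down, z forward; pixel columns grow to the right and rows downward; lengths in m; the calibration is good to about 2 mm. A picture is of the moment at which its call begins. camera_info takes no time and is no camera call.
- bot.hand_in(): hands the job in, once; it reports no verdict.
The state is a dict: "time_s": time; "joint_positions": joint angles; "qvel": joint speeds; "tau": joint torques, N m; "position": TCP position; "tcp_rot": TCP orientation; "force": force on the tool from outside, world axes, zero at the start; "moment": the same for the moment, N m; "opening": opening from 0.0 (shut) to 1.0 (fully open).
Only numpy, scipy, OpenCV 4.12 (cv2) and the standard library are available. Lean on these libraries where they do the work, as an engineer would, in place of code of your own. Each camera call takes 0.05 s, during which the arm holds its last target.

TASK

The food processor on the worktop has been left switched on with its bowl open: press the wide stop key right down so that it stays down and the speed key pops up, and only then take the wooden spatula off the bowl and lay it flat on the chopping board, clear of the ramekin. Fit the lid on the bowl, fully home with its tongue lying on top of the bowl's handle, and then start the machine at its fastest speed: press the speed key at the end of the row farthest from the stop key until it stays down and the stop key pops up. Set the things down rather than dropping them, leave the other kitchenware where it stands, and let go of everything.

Things in the scene. Friction and masses are not known exactly. Their poses are not given: they have to be found in the camera images.
- machine: white food processor, fixed, 290 mm deep, 230 mm wide. Origin on the worktop under the bowl's axis; x points to its back, away from the keys, y to its left as seen from the keys. Key deck at the front, 85 mm high, x = -195 to -106 mm; behind it the bowl seat, 110 mm high. The row of keys runs along y at x = -165 mm: stop key at y = 66, speed keys at y = 14, -30 and -74 mm
- bowl_mouth (a point): centre of the mouth of the clear round bowl, level with its rim, 215 mm above the worktop. The rim is 164 mm across outside and 156 mm inside; the bowl is 99 mm deep; a knife hub stands in its middle, its top 39 mm below the rim
- handle_top (a point): point on the top of the bowl's handle, 104 mm to -y of the bowl's axis, level with the rim: the lid's tongue belongs here. The handle is 30 mm wide and reaches 129 mm from the axis
- fast_place (a point): the place of the fastest-speed key: centre of the top of a key there when it is up; it is the end of the row farthest from the stop key
- stop (a joint): the stop key, the leftmost and widest of the four grey keys (44 by 44 mm): travel straight down in m, 0 up, 0.0135 at its end stop. All four keys behave alike: about 3 N press one to its end stop; let go, it rises to about 0.0115 and stays latched. Pressing a key past about 0.007 releases any other that is down, which pops up to 0; a key pressed less than 0.011 comes up again
- stop_top (a point): centre of the top face of the stop key, moves with it; 102 mm above the worktop when up, 17 mm proud of the deck
- key_a (a joint): one of the three narrow speed keys of the bank (28 mm wide across the bank, 44 mm long); which of the three places it has differs from start to start. Travel down in m, as for the stop key
- key_a_top (a point): centre of the top face of speed key a, moves with it; 102 mm above the worktop when up. The row of keys runs along the machine's y at x = -165 mm: stop at y = 66, speed keys at 14, -30 and -74 mm
- key_b (a joint): one of the three narrow speed keys of the bank (28 mm wide across the bank, 44 mm long); which of the three places it has differs from start to start. Travel down in m
- key_b_top (a point): centre of the top face of speed key b, moves with it
- key_c (a joint): one of the three narrow speed keys of the bank (28 mm wide across the bank, 44 mm long); which of the three places it has differs from start to start. Travel down in m
- key_c_top (a point): centre of the top face of speed key c, moves with it
- lid: white round lid, 168 mm across, 0.18 kg, lying right way up on the worktop. Origin: centre of its underside. Its tapered lip, 149 mm across, z = 0 to 8 mm, goes into the bowl; the disc above (to z = 13) rests on the rim, so the fitted origin is 207 mm above the worktop. Grip it by its upright feed chute: centre at x = 25, y = 0, 62 mm along x, 46 mm along y, z = 13 to 71 mm
- lid_tongue (a point): underside of the lid's flat tongue, 104 mm to -y of the lid's centre; the tongue is 24 mm wide and reaches 118 mm from the centre. With the lid fitted, the lid's axes are parallel to the machine's
- spatula: flat wooden spatula, 200 mm long, 0.06 kg, at first lying across the rim of the bowl. Origin at the middle of its length, on its underside; x points to the blade, z up. The handle (x = -100 to 40 mm) is 20 mm wide and 12 mm thick, the blade (x = 33 to 100 mm) is up to 46 mm wide and 8 mm thick
- board: light wooden chopping board, fixed, 220 mm along its x, 160 mm along its y, 18 mm thick. Origin at the centre of its underside
- ramekin: small white bowl, 60 mm across, 42 mm high, standing on the board near its +y edge; origin at the centre of its underside. Bystander
- saucer: white saucer, 140 mm across, 15 mm high, with the cup on it; origin under its centre. Bystander
- cup: white cup with a handle, 76 mm across, 62 mm high, standing on the saucer; origin under its centre. Bystander
- cup_upturned: white cup standing upside down, 76 mm across, 64 mm high; origin under its centre. Bystander
- oil_bottle: tall green oil bottle, 66 mm across, 250 mm high; origin under its centre. Bystander
- tall_glass: tall drinking glass, 64 mm across, 150 mm high; origin under its centre. Bystander
- tumbler: wide drinking glass, 78 mm across, 95 mm high; origin under its centre. Bystander
- tub: round plastic tub with its lid on, 116 mm across, 65 mm high; origin under its centre. Bystander

How it is judged (in metres and radians):
On the way, in this order (a step that is already met when the one before it is completed fails the run):
1. the stop key is latched down and all three speed keys are up (value of joint stop above 0.008 m and value of joint each of key_a, key_b, key_c below 0.004 m), for 0.2 s.
2. with the machine still off, the spatula lies on the chopping board, let go (all of step 1 and x of spatula in the frame of board between -0.06 and 0.06 m and y of spatula in the frame of board between -0.07 and 0.07 m and z of spatula in the frame of board between 0.012 and 0.024 m and angle between spatula's own z axis and vertical below 0.15 rad and contact force between spatula and the fingers below 0.1 N and linear speed of spatula below 0.02 m/s), for 0.2 s.
3. with the machine still off, the lid is fully home on the bowl, its tongue on the handle, let go (all of step 1 and horizontal distance between lid and bowl_mouth below 0.008 m and z of lid in the frame of machine between 0.203 and 0.2105 m and angle between lid's own z axis and vertical below 0.05 rad and horizontal distance between lid_tongue and handle_top below 0.013 m and contact force between lid and the fingers below 0.1 N and linear speed of lid below 0.02 m/s), for 0.2 s.
At the end, for the whole second after the job is handed in: Fast-end key latched down (over 8 mm), the other three keys up (under 4 mm); lid level on the bowl, within 8 mm of centre and 3.5 mm of home, tongue within 13 mm of its point on the handle; spatula flat on the board, its middle within 60 mm along and 70 mm across of the centre; both at rest (((horizontal distance between key_a_top and fast_place below 0.015 m and value of joint key_a above 0.008 m and value of joint each of key_b, key_c below 0.004 m) or (horizontal distance between key_b_top and fast_place below 0.015 m and value of joint key_b above 0.008 m and value of joint each of key_a, key_c below 0.004 m) or (horizontal distance between key_c_top and fast_place below 0.015 m and value of joint key_c above 0.008 m and value of joint each of key_a, key_b below 0.004 m)) and value of joint stop below 0.004 m and horizontal distance between lid and bowl_mouth below 0.008 m and z of lid in the frame of machine between 0.203 and 0.2105 m and angle between lid's own z axis and vertical below 0.05 rad and horizontal distance between lid_tongue and handle_top below 0.013 m and x of spatula in the frame of board between -0.06 and 0.06 m and y of spatula in the frame of board between -0.07 and 0.07 m and z of spatula in the frame of board between 0.012 and 0.024 m and angle between spatula's own z axis and vertical below 0.15 rad and linear speed of each of lid, spatula below 0.02 m/s); the robot touches nothing.
It fails at once if a bystander (crockery, glass, bottle or tub) is moved more than 40 mm or tipped (distance of any of saucer, cup, cup_upturned, oil_bottle, tall_glass, tumbler, tub, ramekin from where it was at the start of the episode above 0.04 m or angle between any of saucer, cup, cup_upturned, oil_bottle, tall_glass, tumbler, tub, ramekin's own z axis and vertical above 0.4 rad).
It fails at once if the lid is dropped (falls free faster than 0.6 m/s, some 20 mm) (linear speed of lid above 0.6 m/s and contact force between lid and anything else below 0.05 N).
It fails at once if the spatula is dropped (falls free faster than 0.6 m/s, some 20 mm) (linear speed of spatula above 0.6 m/s and contact force between spatula and anything else below 0.05 N).
It also fails if it takes over 72 s, if anything falls off the work surface, if the arm or the gripper's body presses on something with over 40 N, if the wrist force passes 120 N, or if a joint passes its speed limit or range.

## Working session

There is one attempt and no reset: what is moved stays moved. The work goes in short steps, Python scripts to look and compute and a tool call to move; the robot and the scene stay as the last step left them, time stands still between calls to the robot, and variables do not carry over. Pictures are saved under pics/ and viewed, and the job is handed in when it is done.

Besides the shell and the picture viewer there is one more tool, called after ">>>" as a command line: name --pt "numbers of a row" for each row, then --argument value for the rest. carry_out: Moves the arm, as the interface text tells. Shift numbers are shares of 200 mm and turn numbers shares of pi/2 rad, none past 1 either way. Its arguments: {"type":"object","properties":{"targets":{"type":"array"},"jaw":{"type":"number"}},"required":["targets"]}

```bash
ls; mkdir -p pics; python3 - <<'E'
from rig import bot
import cv2, json
s=bot.read_state(); print(s)
for n in ("scene","top"):
    im=bot.capture(n); cv2.imwrite(f"pics/{n}0.png",im); i=bot.camera_info(n); print(n,i)
    
E
```

```text
pics
{'time_s': 0.0, 'joint_positions': array([-7.90968826e+01,  3.02791317e+01,  8.21532691e+01, -1.60372022e-03,
        6.76878103e+01, -1.02250666e+01]), 'qvel': array([-0.0117008 ,  0.02527747, -0.0387875 ,  0.04713253,  0.04875793,
       -0.04442516]), 'tau': array([-1.10894827e-03, -4.40048039e+01, -1.76588917e+01,  6.31923764e-02,
        5.83952630e-02, -1.65041406e-04]), 'position': array([ 0.22520144, -0.58231178,  0.2405871 ]), 'tcp_rot': array([[ 9.32772571e-01,  3.60465188e-01, -4.22276248e-04],
       [ 3.60465269e-01, -9.32770371e-01,  2.05530678e-03],
       [ 3.46979771e-04, -2.06934971e-03, -9.99997799e-01]]), 'force': array([-0.25378221,  0.21238958, -1.09028275]), 'moment': array([0.02993157, 0.03095337, 0.08178466]), 'opening': 0.9998947298783064}
scene {'camera_matrix': array([[391.29451995,   0.        , 255.28819037],
       [  0.        , 391.29451995, 195.41878449],
       [  0.        ,   0.        ,   1.        ]]), 'view': array([[-5.22691889e-01,  8.52520234e-01, -1.56206787e-03,
         2.77676012e-01],
       [ 7.39661126e-01,  4.52583814e-01, -4.98065568e-01,
        -3.33640305e-01],
       [-4.23904008e-01, -2.61490234e-01, -8.67137965e-01,
         1.74372073e+00],
       [ 0.00000000e+00,  0.00000000e+00,  0.00000000e+00,
         1.00000000e+00]])}
top {'camera_matrix': array([[460.98225626,   0.        , 256.817158  ],
       [  0.        , 460.98225626, 194.18700719],
       [  0.        ,   0.        ,   1.        ]]), 'view': array([[ 0.01825888, -0.9997752 , -0.01077807, -0.00749834],
       [-0.98897648, -0.01647528, -0.14715329,  0.5593803 ],
       [ 0.14694264,  0.01334611, -0.98905497,  1.38019907],
       [ 0.        ,  0.        ,  0.        ,  1.        ]])}
```

View pics/scene0.png

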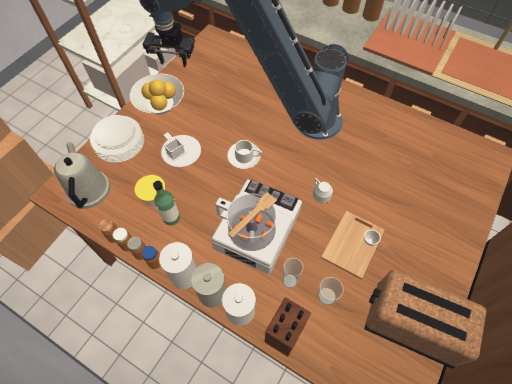

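View pics/top0.png

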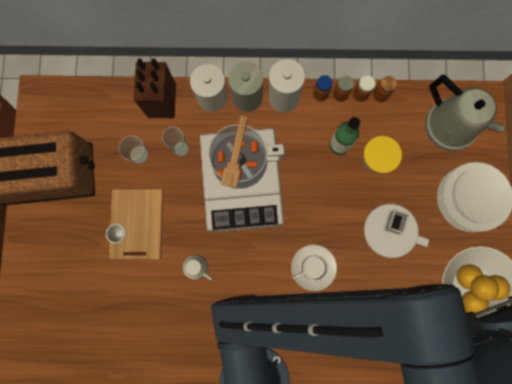

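```bash
python3 - <<'E'
import cv2,numpy as np
t=cv2.imread("pics/top0.png"); s=cv2.imread("pics/scene0.png")
def crop(im,x,y,w,h,k,n):
    cv2.imwrite(n,cv2.resize(im[y:y+h,x:x+w],None,fx=k,fy=k,interpolation=cv2.INTER_CUBIC))
crop(t,190,100,110,140,4,"pics/c1.png")
crop(t,350,190,90,80,6,"pics/c2.png")
crop(s,140,120,190,160,4,"pics/c3.png")
crop(t,90,120,130,170,3.5,"pics/c4.png")
E
```

```text
(no output)
```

View pics/c1.png

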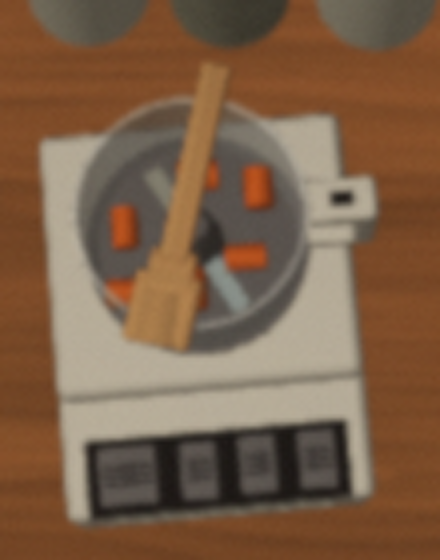

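View pics/c2.png

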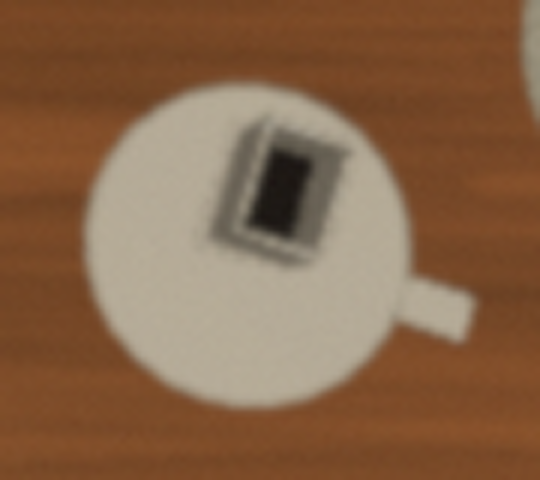

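View pics/c3.png

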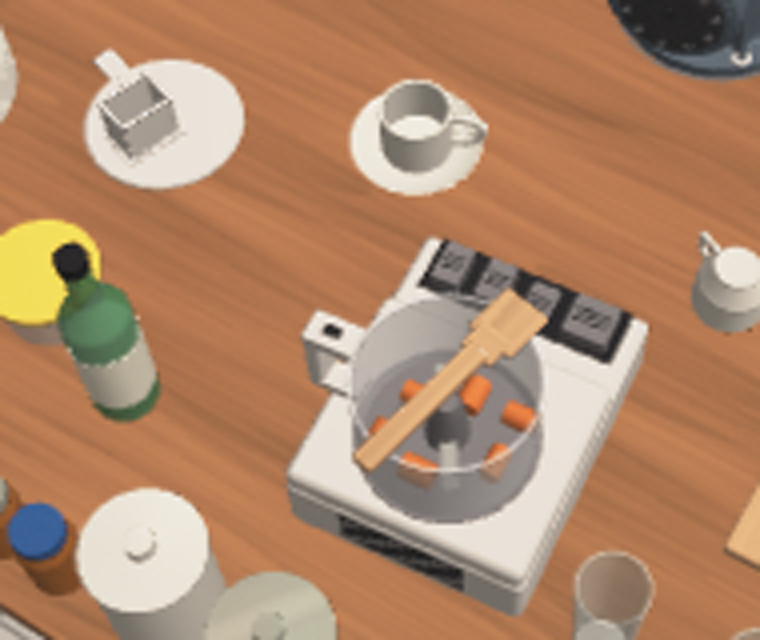

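View pics/c4.png

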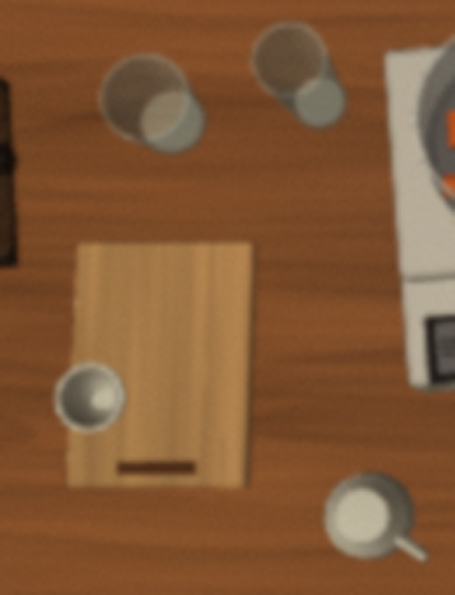

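```bash
cat > h.py <<'E'
import numpy as np, cv2
from scipy.optimize import least_squares
from rig import bot
CI={n:bot.camera_info(n) for n in("scene","top")}
def proj(n,P):
    P=np.atleast_2d(P); V=CI[n]["view"]; K=CI[n]["camera_matrix"]
    c=P@V[:3,:3].T+V[:3,3]; u=c@K.T; return u[:,:2]/u[:,2:]
def back(n,uv,z):
    V=CI[n]["view"];K=CI[n]["camera_matrix"];R=V[:3,:3];o=-R.T@V[:3,3]
    d=R.T@np.linalg.solve(K,[uv[0],uv[1],1]); return o+d*(z-o[2])/d[2]
def pose2(p,L):
    L=np.atleast_2d(L);c,s=np.cos(p[2]),np.sin(p[2])
    return np.c_[p[0]+c*L[:,0]-s*L[:,1],p[1]+s*L[:,0]+c*L[:,1],L[:,2]]
def fit(obs,p0):
    # obs: (cam,(u,v),(lx,ly,lz))
    f=lambda p: np.concatenate([(proj(n,pose2(p,l))[0]-uv) for n,uv,l in obs])
    r=least_squares(f,p0,loss="soft_l1"); return r.x,f(r.x).reshape(-1,2)
E
cat > f1.py <<'E'
from h import *
T=lambda u,v:(190+u/4-.4,100+v/4-.4)
S=lambda u,v:(140+u/4-.4,120+v/4-.4)
z=.102
obs=[("top",T(128,475),(-.165,.066,z)),("top",T(199,469),(-.165,.014,z)),("top",T(257,464),(-.165,-.03,z)),("top",T(317,459),(-.165,-.074,z)),
("top",T(193,213),(0,0,.215)),
("scene",S(592,318),(-.165,.066,z)),("scene",S(545,297),(-.165,.014,z)),("scene",S(498,278),(-.165,-.03,z)),("scene",S(453,260),(-.165,-.074,z)),
("scene",S(447,382),(0,0,.215))]
p,r=fit(obs,[.6,0,0]);print("machine",p,np.degrees(p[2]));print(r.round(1))
for n,f in(("top",T),("scene",S)):
  o=[x for x in obs if x[0]==n]; print(n,fit(o,p)[0])
  V=CI[n]["view"];print("cam",-V[:3,:3].T@V[:3,3])
L=lambda u,v:(350+u/6-.4,190+v/6-.4)
ol=[("top",L(248,245),(0,0,.013)),("top",L(470,319),(0,-.118,.013)),("scene",S(164.5,123),(0,0,.013)),("scene",S(105,57),(0,-.118,.013))]
p,r=fit(ol,[.6,-.3,-.3]);print("lid",p,np.degrees(p[2]));print(r.round(1))
for n in("top","scene"): print(n,fit([x for x in ol if x[0]==n],p)[0])
os=[("top",T(213,65),(-.1,0,.227)),("top",T(155,344),(.1,0,.223)),("scene",S(367,463),(-.1,0,.22)),("scene",S(528,307),(.1,0,.221))]
p,r=fit(os,[.6,0,3]);print("spat",p,np.degrees(p[2]));print(r.round(1))
for n in("top","scene"): print(n,fit([x for x in os if x[0]==n],p)[0])
B=lambda u,v:(90+u/3.5-.4,120+v/3.5-.4)
for c in((77,243),(253,243),(245,487),(67,487)): print("board",back("top",B(*c),.018))
print("ramekin",back("top",B(90,397),.042))
for n,c,zz in(("oil",(353,124),.25),("cup",(314,266),.062),("upt",(194,266),.064),("tub",(383,155),.065),("tall",(173,137),.15),("tum",(132,149),.095)): print(n,back("top",c,zz))
print("canister",[back("top",c,.1) for c in((208,80),(247,80),(287,76))])
E
python3 f1.py
```

```text
machine [0.64695362 0.05500673 0.10083836] 5.777612705931034
[[-0.3  0.3]
 [-0.3  0.4]
 [ 0.1  0.4]
 [ 0.1  0.4]
 [-0.4  0.1]
 [-0.1  0.4]
 [-1.4  0.3]
 [-0.5  0.6]
 [ 0.1  0.7]
 [-0.4 -0.3]]
top [0.64787109 0.0542901  0.09832552]
cam [ 0.35054078 -0.016701    1.44732659]
scene [0.64509812 0.05577349 0.1025708 ]
cam [1.13108997 0.37024172 1.34630544]
lid [ 0.45688025 -0.41449574 -0.31561204] -18.083237993945936
[[-0.2  0. ]
 [-0.4  0.2]
 [-0.2 -0. ]
 [-1.  -0.3]]
top [ 0.4569234  -0.41534889 -0.30937769]
scene [ 0.4574506  -0.41233284 -0.33681082]
spat [0.65084678 0.05990468 2.9622788 ] 169.7260730511981
[[ 0.  -0.2]
 [-0.3  0.8]
 [-1.1  1.6]
 [ 0.2 -0.9]]
top [0.65169854 0.05951983 2.96450813]
scene [0.6483037  0.06015904 2.95780427]
board [0.5717022  0.46042697 0.018     ]
board [0.57432793 0.30163268 0.018     ]
board [0.35706172 0.29811577 0.018     ]
board [0.35420795 0.4551691  0.018     ]
ramekin [0.43221308 0.4322177  0.042     ]
oil [ 0.72291143 -0.25488897  0.25      ]
cup [ 0.34389969 -0.17151146  0.062     ]
upt [0.33738425 0.18455625 0.064     ]
tub [ 0.68361453 -0.3821022   0.065     ]
tall [0.70714337 0.24732244 0.15      ]
tum [0.68307443 0.38085559 0.095     ]
canister [array([0.90277797, 0.15790091, 0.1       ]), array([0.90443458, 0.03807411, 0.1       ]), array([ 0.91902011, -0.08447578,  0.1       ])]
```

```bash
cat > plan.py <<'E'
from h import *
from scipy.spatial.transform import Rotation as Rn
def go(xyz,yaw_deg):
    s=bot.read_state();R=s["tcp_rot"];p=s["position"]
    c,si=np.cos(np.radians(yaw_deg)),np.sin(np.radians(yaw_deg))
    Rd=np.array([[c,si,0],[si,-c,0],[0,0,-1]])
    d=R.T@(np.array(xyz)-p)/.2; w=Rn.from_matrix(R.T@Rd).as_rotvec()/(np.pi/2)
    print("t",round(float(s["time_s"]),2),"p",p.round(4),"yaw",round(float(np.degrees(np.arctan2(R[1,0],R[0,0]))),2),"tilt",np.degrees(np.arccos(-R[2,2])).round(2),"F",s["force"].round(1),"op",round(float(s["opening"]),3))
    print("row",d.round(3).tolist()+w.round(3).tolist())
M=np.array([.647,.055,.1008])
E
python3 - <<'E'
from plan import *
q=pose2(M,[[-.165,.066,0]])[0];print(q)
go([q[0],q[1],.26],5.8)
# overlay
t=cv2.imread("pics/top0.png"); s=cv2.imread("pics/scene0.png")
a=np.linspace(0,2*np.pi,60)
circ=lambda r,z,cx=0,cy=0:np.c_[cx+r*np.cos(a),cy+r*np.sin(a),0*a+z]
def box(x0,x1,y0,y1,z): return np.array([[x0,y0,z],[x1,y0,z],[x1,y1,z],[x0,y1,z],[x0,y0,z]])
items=[(M,circ(.082,.215)),(M,circ(.078,.215))]+[(M,box(-.187,-.143,y-w,y+w,.102)) for y,w in((.066,.022),(.014,.014),(-.03,.014),(-.074,.014))]+[(M,box(-.015,.015,-.129,-.082,.215)),(M,box(-.195,-.106,-.115,.115,.085)),(M,box(-.106,.095,-.115,.115,.11))]
L=np.array([.4569,-.4145,-.3156]); items+=[(L,circ(.084,.013)),(L,box(-.012,.012,-.118,-.084,.013)),(L,box(-.006,.056,-.023,.023,.071))]
S=np.array([.6508,.0599,2.962]); items+=[(S,box(-.1,.04,-.01,.01,.227)),(S,box(.033,.1,-.023,.023,.223))]
for im,n,(x,y,w,h) in((t,"top",(190,100,110,140)),(s,"scene",(190,170,110,110)),(t,"top",(350,190,90,80)),(s,"scene",(150,125,60,50))):
    k=4 if w>100 else 7
    big=cv2.resize(im[y:y+h,x:x+w],None,fx=k,fy=k,interpolation=cv2.INTER_CUBIC)
    for P,pts in items:
        u=(proj(n,pose2(P,pts))-[x,y]+.5)*k
        cv2.polylines(big,[np.round(u).astype(int)],False,(0,255,0),1)
    cv2.imwrite(f"pics/ov_{n}_{w}.png",big)
E
```

```text
[0.476196   0.10406113 0.        ]
t 0.1 p [ 0.2252 -0.5824  0.2407] yaw 21.13 tilt 0.11 F [ 0.1 -0.7  0.1] op 1.001
row [2.408, -2.749, -0.091, -0.001, -0.0, 0.17]
```

```bash
python3 - <<'E'
import cv2,numpy as np
def pad(im,h): return cv2.copyMakeBorder(im,0,h-im.shape[0],0,4,cv2.BORDER_CONSTANT)
A=[cv2.imread(f"pics/{f}.png") for f in("ov_top_110","ov_scene_110","ov_top_90","ov_scene_60")]
print([a.shape for a in A])
a=cv2.resize(np.hstack([pad(A[0],570),pad(A[1],570)]),None,fx=.88,fy=.88)
cv2.imwrite("pics/j1.png",a[:600,:800])
b=cv2.resize(np.hstack([pad(A[2],570),pad(A[3],570)]),None,fx=.75,fy=.75);cv2.imwrite("pics/j2.png",b)
E
```

```text
[(560, 440, 3), (440, 440, 3), (560, 630, 3), (350, 420, 3)]
```

View pics/j1.png

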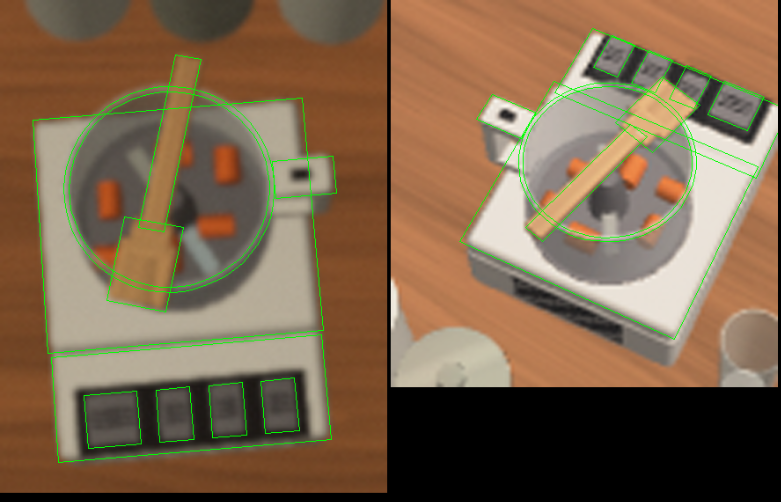

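View pics/j2.png

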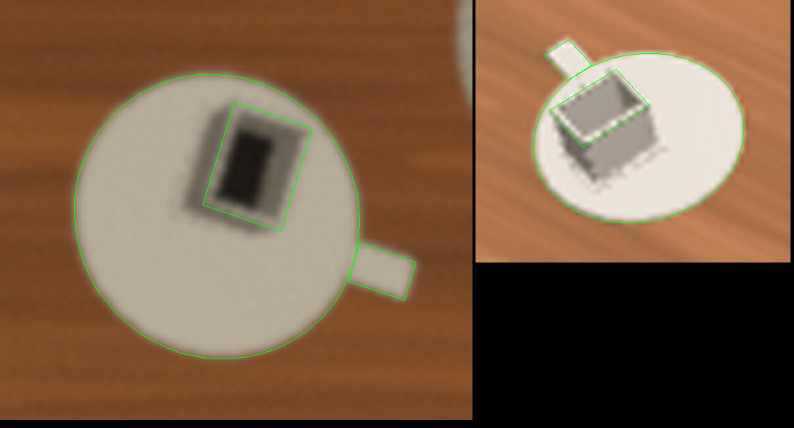

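>>> carry_out --pt "0.2 -0.23 -0.05 0 0 0" --pt "0.41 -0.46 -0.09 0 0 0" --pt "0.62 -0.69 -0.09 0 0 0" --pt "0.82 -0.92 -0.09 0 0 0" --jaw -1

```text
time_s: 0.6
position: [0.3122, -0.3496, 0.2589]
tcp_rot: [[0.933, 0.36, -0.0], [0.36, -0.933, 0.002], [0.001, -0.002, -1.0]]
force: [1.4, 0.1, -0.1]
opening: 0.631
```

>>> carry_out --pt "0.2 -0.23 0 0 0 0.05" --pt "0.41 -0.46 0 0 0 0.1" --pt "0.62 -0.69 0 0 0 0.15" --pt "0.82 -0.92 0 0 0 0.17"

```text
time_s: 1.1
position: [0.3994, -0.117, 0.2594]
tcp_rot: [[0.995, 0.099, 0.0], [0.099, -0.995, 0.002], [0.0, -0.002, -1.0]]
force: [1.8, -0.3, 0.4]
opening: 0.171
```

```bash
python3 -c "
from plan import *
q=pose2(M,[[-.165,.066,0]])[0]
go([q[0],q[1],.20],5.8)"
```

```text
t 1.1 p [ 0.3994 -0.117   0.2594] yaw 5.69 tilt 0.13 F [ 1.8 -0.3  0.4] op 0.171
row [0.492, -1.061, 0.3, -0.001, -0.0, -0.001]
```

>>> carry_out --pt "0.12 -0.26 0 0 0 0" --pt "0.25 -0.53 0.05 0 0 0" --pt "0.37 -0.78 0.15 0 0 0" --pt "0.45 -0.95 0.28 0 0 0" --pt "0.45 -0.95 0.28 0 0 0"

```text
time_s: 1.72
position: [0.469, 0.0833, 0.202]
tcp_rot: [[0.995, 0.104, -0.004], [0.104, -0.995, 0.003], [-0.004, -0.003, -1.0]]
force: [-0.3, -0.0, -0.2]
opening: 0.005
```

```bash
python3 -c "
from plan import *
q=pose2(M,[[-.165,.066,0]])[0]
go([q[0],q[1],.125],5.8);go([q[0],q[1],.1075],5.8)"
```

```text
t 1.73 p [0.469  0.0833 0.202 ] yaw 5.95 tilt 0.29 F [-0.3 -0.  -0.2] op 0.005
row [0.048, -0.099, 0.385, -0.002, 0.003, 0.002]
t 1.73 p [0.469  0.0833 0.202 ] yaw 5.95 tilt 0.29 F [-0.3 -0.  -0.2] op 0.005
row [0.049, -0.098, 0.473, -0.002, 0.003, 0.002]
```

>>> carry_out --pt "0.05 -0.1 0.15 0 0 0" --pt "0.05 -0.1 0.3 0 0 0" --pt "0.05 -0.1 0.37 0 0 0" --pt "0.05 -0.1 0.4 0 0 0" --pt "0.05 -0.1 0.42 0 0 0" --pt "0.05 -0.1 0.44 0 0 0" --pt "0.05 -0.1 0.46 0 0 0" --pt "0.05 -0.1 0.474 0 0 0" --pt "0.05 -0.1 0.474 0 0 0"

```text
time_s: 2.85
position: [0.477, 0.1044, 0.1078]
tcp_rot: [[0.995, 0.104, -0.003], [0.104, -0.995, 0.002], [-0.003, -0.003, -1.0]]
force: [-0.0, -0.8, 5.9]
opening: 0.004
```

>>> carry_out --pt "0 0 -0.1 0 0 0" --pt "0 0 -0.35 0 0 0" --pt "0 0 -0.6 0 0 0" --pt "0 0 -0.85 0 0 0" --jaw -0.2

```text
time_s: 3.35
position: [0.4774, 0.1043, 0.2792]
tcp_rot: [[0.995, 0.104, -0.003], [0.104, -0.995, 0.003], [-0.002, -0.003, -1.0]]
force: [0.8, -0.5, 0.0]
opening: 0.355
```

```bash
python3 - <<'E'
from plan import *
s=bot.capture("scene");t=bot.capture("top")
cv2.imwrite("pics/s1.png",s);cv2.imwrite("pics/t1.png",t)
a=cv2.resize(s[170:230,225:310],None,fx=6,fy=6,interpolation=cv2.INTER_CUBIC)
b=cv2.resize(cv2.imread("pics/scene0.png")[170:230,225:310],None,fx=6,fy=6,interpolation=cv2.INTER_CUBIC)
cv2.imwrite("pics/k1.png",cv2.resize(np.hstack([b,a]),None,fx=.78,fy=.78))
S=np.array([.6508,.0599,2.962])
q=pose2(S,[[.005,0,0]])[0];print(q)
go([q[0],q[1],.30],-10.3)
E
```

```text
[0.64588042 0.06079314 0.        ]
t 3.45 p [0.4813 0.1044 0.2832] yaw 5.99 tilt 0.62 F [ 0.7 -0.1  0.2] op 0.381
row [0.797, 0.303, -0.076, -0.002, -0.007, 0.181]
```

View pics/k1.png

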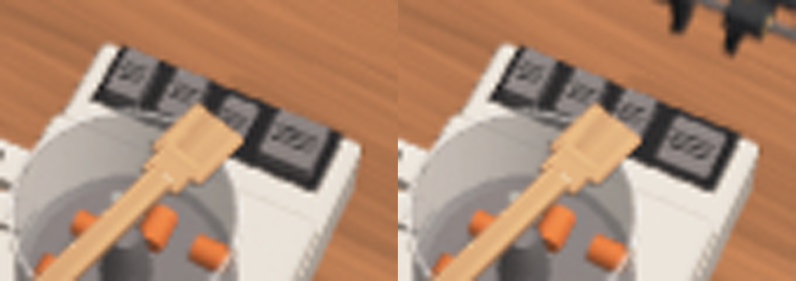

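>>> carry_out --pt "0.25 0.1 -0.08 0 0 0.06" --pt "0.5 0.2 -0.08 0 0 0.12" --pt "0.75 0.29 -0.08 0 -0.007 0.181" --pt "0.8 0.303 -0.08 0 -0.007 0.181" --pt "0.8 0.303 -0.08 0 -0.007 0.181" --jaw 0

```text
time_s: 4.08
position: [0.646, 0.061, 0.299]
tcp_rot: [[0.984, -0.178, -0.004], [-0.178, -0.984, 0.004], [-0.004, -0.003, -1.0]]
force: [-0.2, 0.4, -0.1]
opening: 0.499
```

```bash
python3 - <<'E'
from plan import *
s=bot.capture("scene");t=bot.capture("top")
cv2.imwrite("pics/s2.png",cv2.resize(s[110:290,180:320],None,fx=4,fy=4)[:600])
cv2.imwrite("pics/t2.png",cv2.resize(t[90:240,180:320],None,fx=4,fy=4))
go([.6459,.0608,.236],-10.3)
E
```

```text
t 4.17 p [0.6448 0.0615 0.2999] yaw -10.24 tilt 0.29 F [-0.5 -0.2  0.5] op 0.498
row [0.007, 0.003, 0.32, -0.002, 0.003, 0.001]
```

View pics/s2.png

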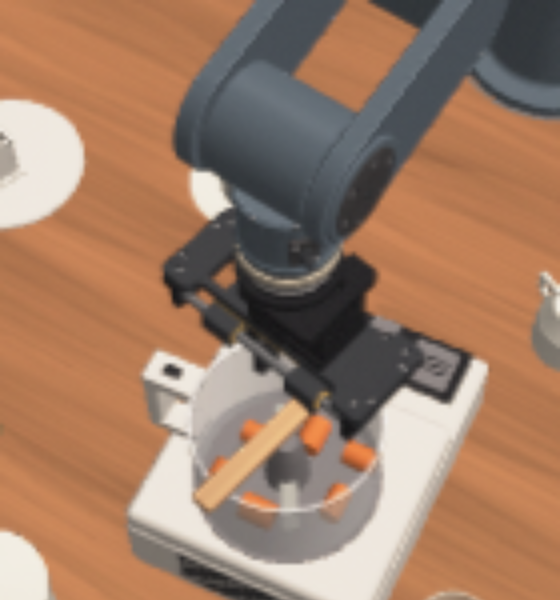

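>>> carry_out --pt "0.007 0.003 0.1 0 0 0" --pt "0.007 0.003 0.2 0 0 0" --pt "0.007 0.003 0.28 0 0 0" --pt "0.007 0.003 0.32 0 0 0" --pt "0.007 0.003 0.32 0 0 0"

```text
time_s: 4.8
position: [0.6454, 0.0611, 0.2356]
tcp_rot: [[0.984, -0.178, -0.004], [-0.178, -0.984, 0.004], [-0.005, -0.003, -1.0]]
force: [-0.1, -0.8, 0.0]
opening: 0.502
```

>>> carry_out --pt "0 0 0 0 0 0" --pt "0 0 0 0 0 0" --pt "0 0 0 0 0 0" --pt "0 0 0 0 0 0" --pt "0 0 0 0 0 0" --jaw -1

```text
time_s: 5.42
position: [0.6457, 0.0609, 0.2361]
tcp_rot: [[0.984, -0.177, -0.003], [-0.177, -0.984, 0.003], [-0.004, -0.003, -1.0]]
force: [-0.8, -1.1, 2.5]
opening: 0.229
```

>>> carry_out --pt "0 0 -0.05 0 0 0" --pt "0 0 -0.13 0 0 0" --pt "0 0 -0.23 0 0 0" --pt "0 0 -0.33 0 0 0" --pt "0 0 -0.4 0 0 0" --pt "0 0 -0.4 0 0 0"

```text
time_s: 6.18
position: [0.6467, 0.0606, 0.318]
tcp_rot: [[0.984, -0.177, 0.0], [-0.177, -0.984, 0.003], [-0.0, -0.003, -1.0]]
force: [0.2, -0.2, -0.7]
opening: 0.227
```

```bash
python3 - <<'E'
from plan import *
s=bot.capture("scene");t=bot.capture("top")
cv2.imwrite("pics/s3.png",np.hstack([cv2.resize(s[130:280,190:320],None,fx=3,fy=3),cv2.resize(t[90:240,180:310],None,fx=3,fy=3)]))
go([.467,.345,.315],0.8)
E
```

```text
t 6.28 p [0.6456 0.0607 0.3157] yaw -10.22 tilt 0.32 F [-0.4  0.1 -0.9] op 0.221
row [-1.131, -1.241, 0.012, -0.002, 0.003, -0.122]
```

View pics/s3.png

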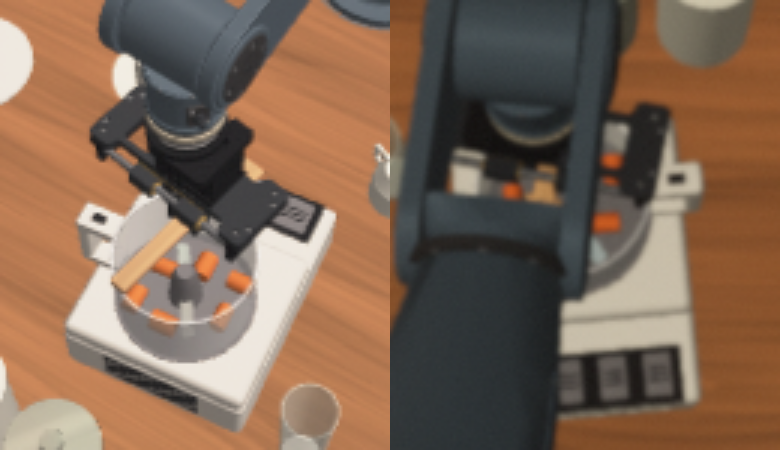

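>>> carry_out --pt "-0.15 -0.16 0 0 0 0" --pt "-0.32 -0.35 0 0 0 -0.04" --pt "-0.5 -0.55 0 0 0 -0.08" --pt "-0.68 -0.75 0 0 0 -0.12" --pt "-0.8 -0.88 0 0 0 -0.12" --pt "-0.8 -0.88 0 0 0 -0.12"

```text
time_s: 7.02
position: [0.5171, 0.2642, 0.3161]
tcp_rot: [[1.0, 0.014, -0.007], [0.014, -1.0, 0.003], [-0.007, -0.003, -1.0]]
force: [-0.2, 0.1, -0.8]
opening: 0.223
```

```bash
python3 - <<'E'
from plan import *
go([.467,.345,.12],0.8)
E
```

```text
t 7.03 p [0.5171 0.2642 0.3161] yaw 0.81 tilt 0.44 F [-0.2  0.1 -0.8] op 0.223
row [-0.238, -0.404, 0.983, -0.002, 0.004, 0.0]
```

>>> carry_out --pt "-0.12 -0.2 0 0 0 0" --pt "-0.238 -0.404 0.1 0 0.004 0" --pt "-0.238 -0.404 0.35 0 0.004 0" --pt "-0.238 -0.404 0.6 0 0.004 0" --pt "-0.238 -0.404 0.85 0 0.004 0" --pt "-0.238 -0.404 0.98 0 0.004 0" --pt "-0.238 -0.404 0.98 0 0.004 0"

```text
time_s: 7.9
position: [0.4659, 0.3432, 0.1178]
tcp_rot: [[1.0, 0.013, -0.006], [0.013, -1.0, 0.0], [-0.006, -0.0, -1.0]]
force: [0.1, -0.4, -0.6]
opening: 0.225
```

```bash
python3 - <<'E'
from plan import *
s=bot.capture("scene");t=bot.capture("top")
cv2.imwrite("pics/s4.png",np.hstack([cv2.resize(s[180:310,290:420],None,fx=3,fy=3),cv2.resize(t[150:280,90:220],None,fx=3,fy=3)]))
go([.467,.345,.0395],0.8)
E
```

```text
t 8.0 p [0.468  0.3446 0.1209] yaw 0.76 tilt 0.19 F [-0.9  0.2 -1.2] op 0.22
row [-0.005, -0.001, 0.407, -0.002, 0.0, -0.0]
```

View pics/s4.png

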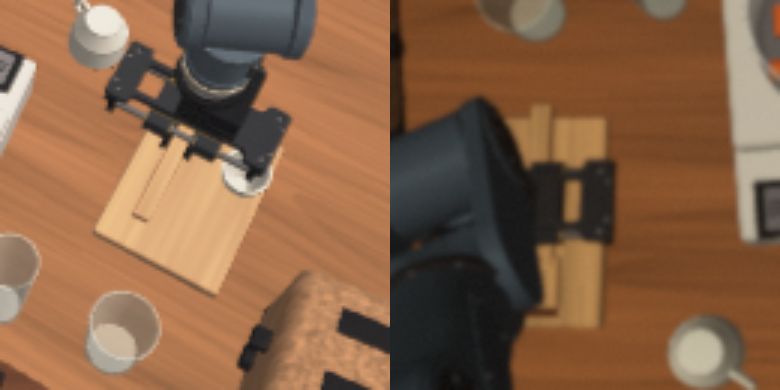

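>>> carry_out --pt "-0.005 0 0.12 0 0 0" --pt "-0.005 0 0.25 0 0 0" --pt "-0.005 0 0.34 0 0 0" --pt "-0.005 0 0.38 0 0 0" --pt "-0.005 0 0.4 0 0 0" --pt "-0.005 0 0.405 0 0 0" --pt "-0.005 0 0.405 0 0 0"

```text
time_s: 8.88
position: [0.4673, 0.3451, 0.0404]
tcp_rot: [[1.0, 0.013, 0.001], [0.013, -1.0, 0.004], [0.001, -0.004, -1.0]]
force: [-0.4, 0.3, -0.9]
opening: 0.227
```

>>> carry_out --pt "0 0 0.004 0 0 0" --pt "0 0 0.008 0 0 0" --pt "0 0 0.008 0 0 0"

```text
time_s: 9.25
position: [0.4676, 0.3452, 0.039]
tcp_rot: [[1.0, 0.013, 0.001], [0.013, -1.0, 0.004], [0.002, -0.004, -1.0]]
force: [0.1, 0.9, 1.2]
opening: 0.228
```

>>> carry_out --pt "0 0 0 0 0 0" --pt "0 0 0 0 0 0" --pt "0 0 0 0 0 0" --pt "0 0 -0.1 0 0 0" --pt "0 0 -0.3 0 0 0" --pt "0 0 -0.55 0 0 0" --pt "0 0 -0.8 0 0 0" --pt "0 0 -1 0 0 0" --jaw -0.2

```text
time_s: 10.25
position: [0.4674, 0.3444, 0.2412]
tcp_rot: [[1.0, 0.013, 0.003], [0.013, -1.0, 0.005], [0.003, -0.005, -1.0]]
force: [0.1, -0.3, 0.4]
opening: 0.398
```

```bash
python3 - <<'E'
from plan import *
L=np.array([.4569,-.4145,-.3156])
print(pose2(L,[[.012,0,0]]))
q=pose2(L,[[.012,0,0]])[0]
go([q[0],q[1],.27],-18.1)
E
```

```text
[[ 0.46830732 -0.41822464  0.        ]]
t 10.25 p [0.4674 0.3444 0.2412] yaw 0.77 tilt 0.33 F [ 0.1 -0.3  0.4] op 0.398
row [-0.046, 3.812, -0.163, -0.003, -0.001, 0.21]
```

>>> carry_out --pt "0 0.2 -0.15 0 0 0.0" --pt "0 0.45 -0.25 0 0 0.05" --pt "0 0.7 -0.25 0 0 0.1" --pt "-0.01 0.97 -0.25 0 0 0.1" --jaw 1

```text
time_s: 10.75
position: [0.4678, 0.1489, 0.2908]
tcp_rot: [[0.99, -0.143, 0.005], [-0.143, -0.99, 0.005], [0.004, -0.005, -1.0]]
force: [0.7, 0.5, -0.0]
opening: 0.764
```

```bash
python3 - <<'E'
from plan import *
s=bot.capture("scene");t=bot.capture("top")
cv2.imwrite("pics/s5.png",np.hstack([cv2.resize(s[180:310,290:420],None,fx=3,fy=3),cv2.resize(t[150:280,90:220],None,fx=3,fy=3)]))
go([.4683,-.4182,.28],-18.1)
E
```

```text
t 10.85 p [0.4674 0.1461 0.2903] yaw -8.55 tilt 0.21 F [ 0.5  1.  -0.6] op 0.86
row [0.424, 2.79, 0.043, -0.002, -0.001, 0.106]
```

View pics/s5.png

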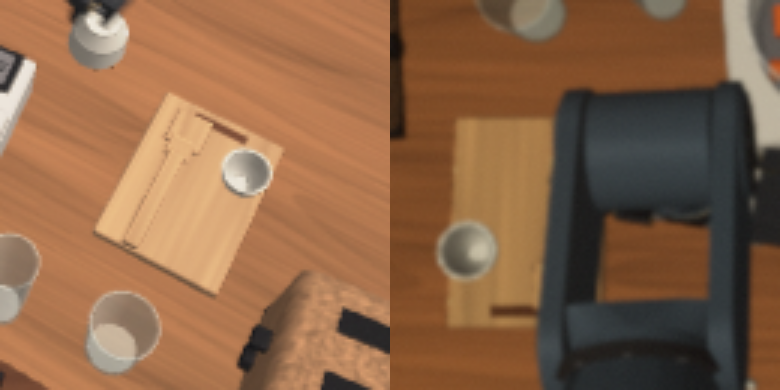

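>>> carry_out --pt "0.04 0.24 0 0 0 0" --pt "0.08 0.5 0 0 0 0" --pt "0.12 0.75 0 0 0 0" --pt "0.145 0.98 0 0 0 0"

```text
time_s: 11.35
position: [0.4672, -0.053, 0.2898]
tcp_rot: [[0.989, -0.148, 0.003], [-0.148, -0.989, 0.003], [0.002, -0.004, -1.0]]
force: [1.3, 0.3, -0.9]
opening: 0.998
```

>>> carry_out --pt "0.04 0.24 0 0 0 0" --pt "0.08 0.5 0 0 0 0" --pt "0.12 0.75 0 0 0 0" --pt "0.145 0.98 0 0 0 0.05"

```text
time_s: 11.85
position: [0.4672, -0.2522, 0.2891]
tcp_rot: [[0.974, -0.228, 0.003], [-0.228, -0.974, 0.004], [0.003, -0.004, -1.0]]
force: [0.6, -0.3, 0.2]
opening: 1.0
```

```bash
python3 - <<'E'
from plan import *
go([.4683,-.4182,.16],-18.1)
E
```

```text
t 11.85 p [ 0.4672 -0.2522  0.2891] yaw -13.15 tilt 0.28 F [ 0.6 -0.3  0.2] op 1.0
row [0.193, 0.81, 0.642, -0.003, -0.002, 0.055]
```

>>> carry_out --pt "0.05 0.22 0.1 0 0 0.02" --pt "0.11 0.45 0.25 0 0 0.055" --pt "0.17 0.68 0.4 0 0 0.055" --pt "0.193 0.81 0.55 -0.003 -0.002 0.055" --pt "0.193 0.81 0.64 -0.003 -0.002 0.055" --pt "0.193 0.81 0.64 -0.003 -0.002 0.055"

```text
time_s: 12.6
position: [0.4678, -0.4158, 0.1587]
tcp_rot: [[0.951, -0.31, -0.004], [-0.31, -0.951, 0.004], [-0.005, -0.003, -1.0]]
force: [0.6, -0.8, 0.3]
opening: 0.999
```

```bash
python3 - <<'E'
from plan import *
s=bot.capture("scene");t=bot.capture("top")
cv2.imwrite("pics/s6.png",np.hstack([cv2.resize(s[90:200,120:240],None,fx=3.3,fy=3.3),cv2.resize(t[170:280,330:450],None,fx=3.3,fy=3.3)]))
go([.4683,-.4182,.045],-18.1)
E
```

```text
t 12.7 p [ 0.469  -0.4169  0.1611] yaw -18.02 tilt 0.03 F [ 0.7 -0.5 -0.8] op 1.001
row [-0.001, 0.007, 0.581, 0.0, 0.0, 0.001]
```

View pics/s6.png

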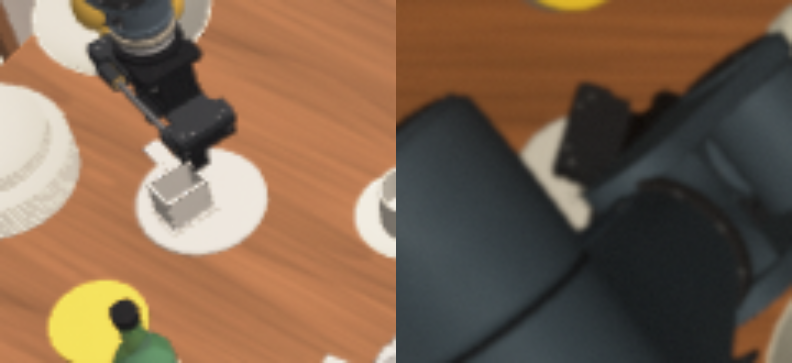

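>>> carry_out --pt "0 0.007 0.15 0 0 0" --pt "0 0.007 0.3 0 0 0" --pt "0 0.007 0.42 0 0 0" --pt "0 0.007 0.52 0 0 0" --pt "0 0.007 0.58 0 0 0" --pt "0 0.007 0.58 0 0 0"

```text
time_s: 13.45
position: [0.4685, -0.4179, 0.0449]
tcp_rot: [[0.951, -0.309, -0.001], [-0.309, -0.951, 0.001], [-0.001, -0.0, -1.0]]
force: [-0.8, 0.3, -0.8]
opening: 1.0
```

```bash
python3 - <<'E'
from plan import *
s=bot.capture("scene")
cv2.imwrite("pics/s7.png",cv2.resize(s[90:200,120:240],None,fx=5,fy=5))
go([.4683,-.4182,.045],-18.1)
E
```

```text
t 13.5 p [ 0.4688 -0.4183  0.0455] yaw -18.01 tilt 0.02 F [ 1.   0.4 -0.8] op 1.001
row [-0.003, 0.0, 0.002, 0.0, 0.0, 0.001]
```

View pics/s7.png

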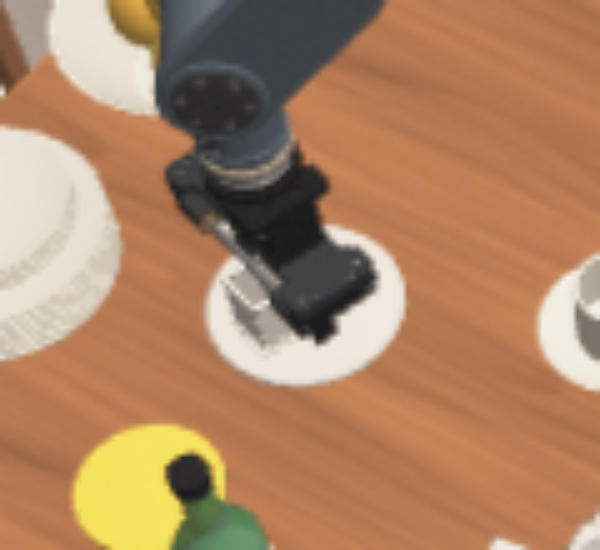

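Jaws straddle the chute (about pixel 170,152 full frame). Close.

>>> carry_out --pt "0 0 0 0 0 0" --pt "0 0 0 0 0 0" --pt "0 0 0 0 0 0" --pt "0 0 0 0 0 0" --pt "0 0 0 0 0 0" --pt "0 0 0 0 0 0" --jaw -1

```text
time_s: 14.25
position: [0.4688, -0.4186, 0.0455]
tcp_rot: [[0.951, -0.309, 0.0], [-0.309, -0.951, -0.001], [0.0, 0.001, -1.0]]
force: [-0.8, -0.0, 0.5]
opening: 0.525
```

```bash
python3 - <<'E'
from plan import *
go([.4683,-.4182,.145],-18.1)
E
```

```text
t 14.25 p [ 0.4688 -0.4186  0.0455] yaw -18.01 tilt 0.04 F [-0.8 -0.   0.5] op 0.525
row [-0.003, -0.001, -0.497, 0.0, -0.0, 0.001]
```

>>> carry_out --pt "0 0 -0.04 0 0 0" --pt "0 0 -0.1 0 0 0" --pt "0 0 -0.2 0 0 0" --pt "0 0 -0.35 0 0 0" --pt "0 0 -0.55 0 0 0" --pt "0 0 -0.75 0 0 0" --pt "0 0 -0.95 0 0 0"

```text
time_s: 15.12
position: [0.4687, -0.4182, 0.2385]
tcp_rot: [[0.951, -0.309, 0.001], [-0.309, -0.951, -0.002], [0.001, 0.001, -1.0]]
force: [0.1, -0.6, -1.9]
opening: 0.525
```

>>> carry_out --pt "0 0 -0.12 0 0 0" --pt "0 0 -0.25 0 0 0" --pt "0 0 -0.3 0 0 0" --pt "0 0 -0.3 0 0 0"

```text
time_s: 15.62
position: [0.4687, -0.4181, 0.2995]
tcp_rot: [[0.951, -0.309, 0.002], [-0.309, -0.951, -0.003], [0.003, 0.002, -1.0]]
force: [0.2, 0.6, -1.6]
opening: 0.528
```

```bash
cat > lidov.py <<'E'
from plan import *
import sys
def ov(name,Lp,z,items_extra=[]):
    a=np.linspace(0,2*np.pi,60); out=[]
    for n in("scene","top"):
        im=bot.capture(n); cv2.imwrite(f"pics/{name}_{n}_raw.png",im)
        c=proj(n,[[Lp[0],Lp[1],z]])[0].astype(int); w=64
        x,y=np.clip(c-w,0,None); k=3
        big=cv2.resize(im[y:y+2*w,x:x+2*w],None,fx=k,fy=k,interpolation=cv2.INTER_CUBIC)
        raw=big.copy()
        for pts in(np.c_[.084*np.cos(a),.084*np.sin(a),0*a+z+.013],np.array([[-.012,-.084,z+.013],[-.012,-.118,z+.013],[.012,-.118,z+.013],[.012,-.084,z+.013]])):
            u=(proj(n,pose2(Lp,pts))-[x,y]+.5)*k; cv2.polylines(big,[np.round(u).astype(int)],False,(0,255,0),1)
        out.append(cv2.copyMakeBorder(big,0,384-big.shape[0],0,384-big.shape[1],cv2.BORDER_CONSTANT))
        print(n,x,y,k)
    cv2.imwrite(f"pics/{name}.png",np.hstack(out))
E
python3 - <<'E'
from lidov import *
s=bot.read_state();R=s["tcp_rot"];p=s["position"]
yaw=np.arctan2(R[1,0],R[0,0]); o=p-R[:,0]*.012+R[:,2]*.0455
print(o,p)
ov("l1",[o[0],o[1],yaw],o[2])
q=pose2(M,[[.012,0,0]])[0]
go([q[0],q[1],.315],5.78)
E
```

```text
[ 0.45738433 -0.4145051   0.25399713] [ 0.46870272 -0.41806656  0.29953239]
scene 105 47 3
top 352 159 3
t 15.72 p [ 0.4681 -0.4175  0.2975] yaw -18.01 tilt 0.02 F [ 1.6  0.1 -2.3] op 0.528
row [0.175, -2.547, -0.088, 0.0, 0.0, -0.264]
```

View pics/l1.png

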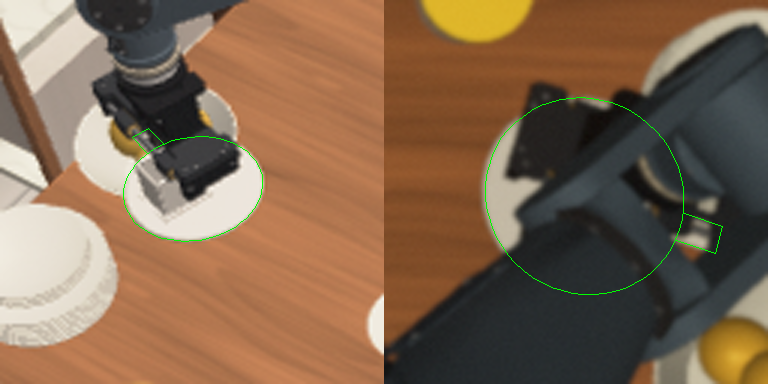

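>>> carry_out --pt "0.01 -0.15 -0.05 0 0 0" --pt "0.03 -0.35 -0.1 0 0 0" --pt "0.05 -0.58 -0.1 0 0 0" --pt "0.07 -0.81 -0.1 0 0 0" --pt "0.07 -0.96 -0.1 0 0 0"

```text
time_s: 16.35
position: [0.5408, -0.2367, 0.3158]
tcp_rot: [[0.951, -0.308, -0.003], [-0.308, -0.951, 0.002], [-0.003, -0.001, -1.0]]
force: [0.1, 0.1, -1.8]
opening: 0.527
```

>>> carry_out --pt "0.01 -0.2 0 0 0 -0.05" --pt "0.03 -0.4 0 0 0 -0.1" --pt "0.05 -0.6 0 0 0 -0.16" --pt "0.07 -0.75 0 0 0 -0.22" --pt "0.08 -0.85 0 0 0 -0.264" --pt "0.08 -0.85 0 0 0 -0.264"

```text
time_s: 17.1
position: [0.6083, -0.0789, 0.315]
tcp_rot: [[0.995, 0.103, -0.005], [0.103, -0.995, 0.002], [-0.005, -0.003, -1.0]]
force: [-0.2, -0.2, -1.4]
opening: 0.524
```

```bash
python3 - <<'E'
from plan import *
q=pose2(M,[[.012,0,0]])[0]; print(q)
go([q[0],q[1],.300],5.78)
E
```

```text
[0.65893909 0.05620755 0.        ]
t 17.1 p [ 0.6083 -0.0789  0.315 ] yaw 5.93 tilt 0.31 F [-0.2 -0.2 -1.4] op 0.524
row [0.322, -0.646, 0.075, -0.002, 0.003, 0.002]
```

>>> carry_out --pt "0.1 -0.2 0 0 0 0" --pt "0.2 -0.4 0 0 0 0" --pt "0.29 -0.58 0 0 0 0" --pt "0.322 -0.646 0.04 -0.002 0.003 0.002" --pt "0.322 -0.646 0.075 -0.002 0.003 0.002" --pt "0.322 -0.646 0.075 -0.002 0.003 0.002"

```text
time_s: 17.85
position: [0.6578, 0.0545, 0.2986]
tcp_rot: [[0.995, 0.098, -0.003], [0.098, -0.995, -0.001], [-0.003, 0.001, -1.0]]
force: [-0.2, -0.6, -1.4]
opening: 0.528
```

```bash
python3 - <<'E'
from lidov import *
s=bot.read_state();R=s["tcp_rot"];p=s["position"]
yaw=np.arctan2(R[1,0],R[0,0]); o=p-R[:,0]*.012+R[:,2]*.0455
print(o,p)
ov("l2",[o[0],o[1],yaw],o[2])
q=pose2(M,[[.012,0,0]])[0]
go([q[0],q[1],.262],5.78)
E
```

```text
[0.64572664 0.0532475  0.25318251] [0.65781384 0.05447789 0.29864278]
scene 186 144 3
top 173 86 3
t 17.95 p [0.6586 0.0545 0.2998] yaw 5.63 tilt 0.06 F [-0.8 -0.3 -1.7] op 0.531
row [0.003, -0.008, 0.189, 0.0, 0.0, -0.002]
```

View pics/l2.png

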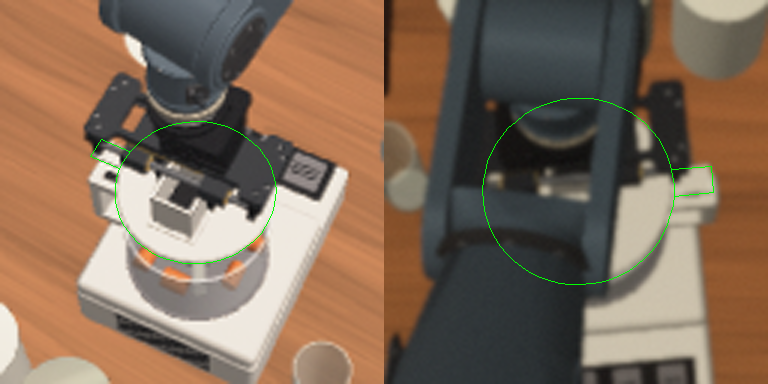

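>>> carry_out --pt "0.003 -0.008 0.06 0 0 0" --pt "0.003 -0.008 0.12 0 0 0" --pt "0.003 -0.008 0.17 0 0 0" --pt "0.003 -0.008 0.189 0 0 0" --pt "0.003 -0.008 0.189 0 0 0"

```text
time_s: 18.58
position: [0.6589, 0.0563, 0.2615]
tcp_rot: [[0.995, 0.098, -0.001], [0.098, -0.995, -0.001], [-0.001, 0.001, -1.0]]
force: [0.6, 1.0, -1.9]
opening: 0.528
```

```bash
python3 - <<'E'
from lidov import *
s=bot.read_state();R=s["tcp_rot"];p=s["position"]
yaw=np.arctan2(R[1,0],R[0,0]); o=p-R[:,0]*.012+R[:,2]*.0455
ov("l3",[o[0],o[1],yaw],o[2])
q=pose2(M,[[.012,0,0]])[0]
go([q[0],q[1],.2525],5.78)
E
```

```text
scene 187 150 3
top 173 88 3
t 18.68 p [0.6593 0.0562 0.2624] yaw 5.64 tilt 0.05 F [ 0.3  0.6 -1.2] op 0.529
row [-0.002, -0.0, 0.049, 0.001, -0.0, -0.002]
```

View pics/l3.png

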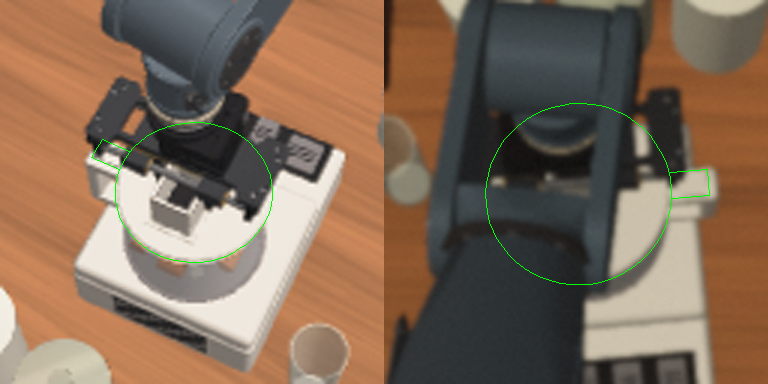

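Aligned with the rim. Lower slowly, watching the force.

>>> carry_out --pt "-0.002 0 0.01 0 0 0" --pt "-0.002 0 0.02 0 0 0" --pt "-0.002 0 0.03 0 0 0" --pt "-0.002 0 0.03 0 0 0"

```text
time_s: 19.18
position: [0.6588, 0.0562, 0.2561]
tcp_rot: [[0.995, 0.098, -0.0], [0.098, -0.995, -0.001], [-0.0, 0.001, -1.0]]
force: [0.3, 0.0, -1.2]
opening: 0.527
```

>>> carry_out --pt "0 0 0.008 0 0 0" --pt "0 0 0.016 0 0 0" --pt "0 0 0.016 0 0 0"

```text
time_s: 19.55
position: [0.6588, 0.0562, 0.2529]
tcp_rot: [[0.995, 0.098, -0.0], [0.098, -0.995, -0.001], [-0.0, 0.001, -1.0]]
force: [-0.1, 0.0, -1.4]
opening: 0.523
```

>>> carry_out --pt "0 0 0.004 0 0 0" --pt "0 0 0.006 0 0 0" --pt "0 0 0.006 0 0 0"

```text
time_s: 19.92
position: [0.6588, 0.0562, 0.2527]
tcp_rot: [[0.995, 0.098, 0.0], [0.098, -0.995, -0.001], [0.0, 0.001, -1.0]]
force: [-1.8, 0.0, 5.2]
opening: 0.526
```

Seated (5 N at the expected height). Release and rise.

>>> carry_out --pt "0 0 0 0 0 0" --pt "0 0 0 0 0 0" --pt "0 0 0 0 0 0" --pt "0 0 0 0 0 0" --pt "0 0 -0.1 0 0 0" --pt "0 0 -0.3 0 0 0" --pt "0 0 -0.5 0 0 0" --jaw 1

```text
time_s: 20.8
position: [0.6586, 0.0563, 0.3532]
tcp_rot: [[0.995, 0.098, -0.001], [0.098, -0.995, -0.001], [-0.001, 0.001, -1.0]]
force: [0.9, 0.3, 0.0]
opening: 0.999
```

```bash
python3 - <<'E'
from plan import *
q=pose2(M,[[-.165,-.074,0]])[0]; print(q)
go([q[0],q[1],.35],5.78)
E
```

```text
[ 0.49028412 -0.03522822  0.        ]
t 20.8 p [0.6586 0.0563 0.3532] yaw 5.63 tilt 0.06 F [0.9 0.3 0. ] op 0.999
row [-0.883, 0.373, 0.017, 0.0, 0.0, -0.002]
```

>>> carry_out --pt "-0.25 0.1 0 0 0 0" --pt "-0.5 0.2 0 0 0 0" --pt "-0.75 0.3 0 0 0 0" --pt "-0.883 0.373 0 0 0 0" --pt "-0.883 0.373 0.15 0 0 0" --pt "-0.883 0.373 0.4 0 0 0" --pt "-0.883 0.373 0.5 0 0 0" --pt "-0.883 0.373 0.5 0 0 0" --jaw -1

```text
time_s: 21.8
position: [0.4891, -0.0352, 0.252]
tcp_rot: [[0.995, 0.098, -0.004], [0.098, -0.995, 0.0], [-0.004, -0.001, -1.0]]
force: [-0.0, -1.1, 0.2]
opening: 0.175
```

```bash
python3 - <<'E'
from lidov import *
ov("l4",[M[0],M[1],M[2]],.207)
q=pose2(M,[[-.165,-.074,0]])[0]; print(q)
go([q[0],q[1],.1075],5.78)
E
```

```text
scene 187 151 3
top 173 89 3
[ 0.49028412 -0.03522822  0.        ]
t 21.9 p [ 0.4908 -0.0356  0.2541] yaw 5.63 tilt 0.08 F [-0.1 -0.4  0.2] op 0.077
row [-0.003, -0.003, 0.733, 0.001, -0.0, -0.002]
```

View pics/l4.png

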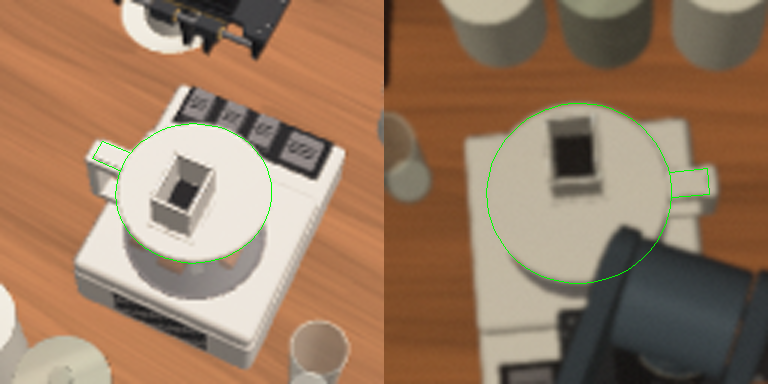

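>>> carry_out --pt "-0.003 -0.003 0.2 0 0 0" --pt "-0.003 -0.003 0.4 0 0 0" --pt "-0.003 -0.003 0.55 0 0 0" --pt "-0.003 -0.003 0.62 0 0 0" --pt "-0.003 -0.003 0.65 0 0 0" --pt "-0.003 -0.003 0.68 0 0 0" --pt "-0.003 -0.003 0.7 0 0 0" --pt "-0.003 -0.003 0.72 0 0 0" --pt "-0.003 -0.003 0.735 0 0 0" --pt "-0.003 -0.003 0.735 0 0 0"

```text
time_s: 23.15
position: [0.4913, -0.0355, 0.1078]
tcp_rot: [[0.995, 0.098, 0.003], [0.098, -0.995, -0.002], [0.003, 0.002, -1.0]]
force: [0.7, -0.1, 6.5]
opening: 0.009
```

Same depth and force as the stop key. Retract up and back, clear of the views.

>>> carry_out --pt "0 0 -0.1 0 0 0" --pt "0 0 -0.35 0 0 0" --pt "0 0 -0.6 0 0 0" --pt "0 0.2 -0.8 0 0 0" --pt "0 0.45 -0.85 0 0 0" --pt "0 0.7 -0.85 0 0 0" --pt "0 0.95 -0.85 0 0 0" --pt "0 0.95 -0.85 0 0 0"

```text
time_s: 24.15
position: [0.5094, -0.2277, 0.2776]
tcp_rot: [[0.996, 0.094, 0.003], [0.094, -0.996, -0.003], [0.003, 0.003, -1.0]]
force: [-0.0, 0.2, -0.3]
opening: 0.009
```

>>> carry_out --pt "0 0.25 0 0 0 0" --pt "0 0.5 0 0 0 0" --pt "0 0.5 0 0 0 0" --pt "0 0.5 0 0 0 0"

```text
time_s: 24.65
position: [0.5181, -0.3255, 0.2771]
tcp_rot: [[0.996, 0.094, 0.001], [0.094, -0.996, 0.0], [0.001, -0.0, -1.0]]
force: [0.0, -0.3, 0.0]
opening: 0.001
```

```bash
python3 - <<'E'
from plan import *
s=bot.capture("scene");t=bot.capture("top")
st=bot.read_state();print(st["time_s"],st["position"],st["force"])
cv2.imwrite("pics/f_scene.png",cv2.resize(s,(800,600)))
b=cv2.imread("pics/l4_scene_raw.png")
c=lambda i,n="s":cv2.resize(i[165:235,205:305],None,fx=4,fy=4,interpolation=cv2.INTER_CUBIC)
d=cv2.resize(t[100:240,180:320],None,fx=2.85,fy=2.85,interpolation=cv2.INTER_CUBIC)
e=cv2.resize(t[150:290,90:230],None,fx=2.85,fy=2.85,interpolation=cv2.INTER_CUBIC)
cv2.imwrite("pics/f_k.png",np.hstack([c(b),c(s)]));cv2.imwrite("pics/f_t.png",np.hstack([d,e]))
E
```

```text
24.75 [ 0.51837586 -0.32508225  0.27754687] [-0.28445175  0.48827132 -0.3958931 ]
```

View pics/f_k.png

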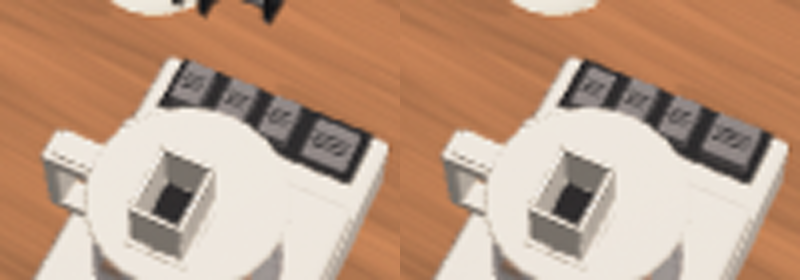

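View pics/f_t.png

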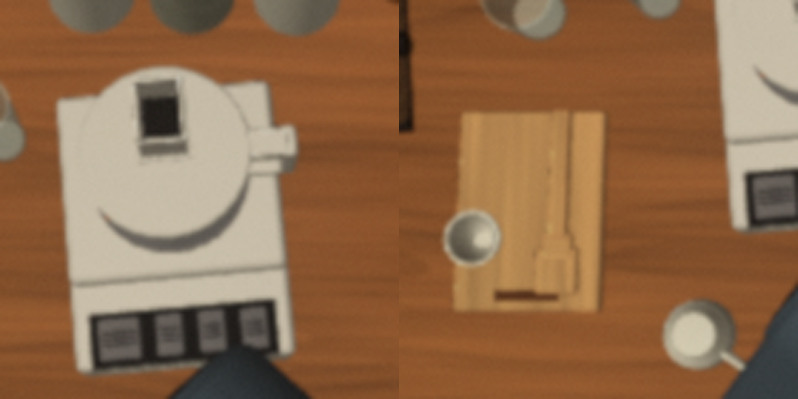

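View pics/f_scene.png

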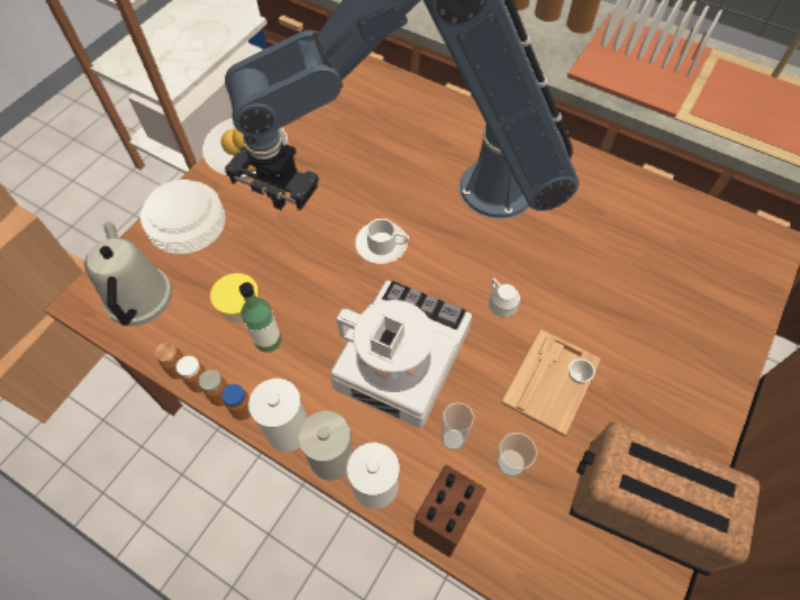

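```bash
python3 -c "
from rig import bot
print(bot.hand_in())"
```

```text
the job is handed in; nothing more can be done
None
```

I finished the whole job in about 25 s of the 72 s allowed and handed it in. I got no verdict back, and none of my checks failed or disagreed.

- **Stop key:** I pressed it to its end stop at about 6 N. Before-and-after pictures show it staying down and the raised speed key next to it, so the machine was off.
- **Spatula:** I took it off the bowl and lowered it onto the chopping board until it touched, then let go. It lies flat along the board, clear of the ramekin.
- **Lid:** I gripped it by the chute, turned it to match the machine and lowered it. It met 5 N of resistance at the fitted height. The overlays show it centred on the rim with its tongue on the bowl's handle.
- **Fastest speed key:** I pressed the far-end key to the same depth, at about 6.5 N. The pictures show it latched down, the stop key up and the two middle keys unmoved.

In the last pictures the bystanders are where they stood, and the arm is clear of everything with about 0 N of force on the tool. Key positions, lid fit and spatula pose were judged from pictures and forces, since there is no direct reading of them.

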